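# Show which flower to paint next, and with which paint

## Robot

A 6-joint arm with a two-finger parallel gripper is mounted at the origin on the work surface. World frame = base frame: x ahead of the robot, y to its left, z up, the work surface at z = 0. Lengths are in m, angles in rad, forces in N, time in s.
With the tool pointing down it reaches from about 0.225 to 0.725 m from the base axis. Payload 3.1 kg.
Tool frame: the origin (TCP) lies on the mounting face of the last link; the fingertips stand arm.tip_extent ahead of it and the grasp point (between the pads) lies 155 mm ahead of it (arm.tip_extent is the distance from the TCP to the fingertips, in m); x points along the fingers, y is the direction in which the jaws open and shut, and the axes are right-handed (so a half turn about x gives the same grasp; the last joint's range is limited). The gripper opens to 85 mm and grips with 20 to 120 N. Pads are 22 mm wide; open, the fingers measure 114 mm over their backs; the gripper's body (76 mm by 85 mm) begins 54 mm behind the grasp point. The pads swing forward as they close: fully open they stand 13 mm farther back than shut.
Start: joints at [-1.343, 0.048, 0.099, 1.622, 0, 1.443], TCP at [0.183, -0.492, 0.405] pointing down, gripper open.
Joint ranges: [-2.91, 2.91], [-0.99, 1.94], [-1.21, 1.42], [-2.12, 2.29], [-1.49, 1.47], [-3.14, 3.14]. Speed limits (rad/s): [2.79, 2.79, 3.14, 3.14, 3.14, 3.14].

## Interface

Orientations are given as a 3x3 rotation matrix whose columns are the frame's x, y, z axes.
In Python, from plant import arm, viewer, workorder gives the robot as it stands.
- The arm moves only by the tool servo_tool, never from a script. Its arguments are lists of equal length, an entry for each row: "delta_pos": the shift along the tool's x, y, z in units of 2.5 cm (1.0 is 2.5 cm), a list of three; "turn": the turn, a rotation vector about the tool's x, y, z in units of 0.12 rad (1.0 is 0.12 rad), a list of three. In form: {"delta_pos": [[x, y, z], ...], "turn": [[rx, ry, rz], ...]}. A call has 1 to 20 rows; each row shifts and turns the pose as measured when the row begins, along the tool's axes as they then stand; what a row does not reach is not made up. A row lasts 1/12 s, in which the tool goes at most 41.7 mm and 7.16 degrees, less where a joint would pass 70% of its speed; a pose out of reach is approached as far as the arm can. A call with a number of a shift or a turn outside -1 to 1 is refused whole. A call with a gripper value outside its range is refused whole. "jaw" is the opening in per cent of the stroke, from 0 (shut) to 100 (fully open), set as the call begins (left out, the last holds). The fingers move at their own pace and stop on an object; "force" is the grip in N (left out, the last holds). Time passes only in rows, so rows that do not move let the fingers close. It gives the time, the measured TCP pose, the force and the opening at its end, in the units of the state.
- arm.sense(): the state, without advancing time (a new reading comes with each control period).
- viewer.get_image(name): name is "side" or "top"; returns a dict with "color" (420x560x3 uint8, red, green, blue), "depth" (420x560 float32, m along the optical axis (not along the pixel's ray), 0 where there is no reading), "fx", "fy", "cx", "cy" (pixels), "R" (3x3) and "t" (3): a world point X has camera coordinates R X + t. Camera axes: x right, y down, z forward; pixel columns grow to the right and rows downward; lengths in m; the calibration is good to about 2 mm. A picture is of the moment at which its call begins.
- workorder.sign_off(): hands the job in, once; it reports no verdict.
The state is a dict: "t": time; "joint_positions": joint angles; "dq": joint speeds; "joint_torque": joint torques, N m; "tool_pos": TCP position; "orientation": TCP orientation; "wrist_force": force on the tool from outside, world axes, zero at the start; "wrist_torque": the same for the moment, N m; "finger_gap": finger opening in m.
Only numpy, scipy, OpenCV 4.12 (cv2) and the standard library are available. Lean on these libraries where they do the work, as an engineer would, in place of code of your own. Each camera call takes 0.05 s, during which the arm holds its last target. There are 200 camera calls.

## Task

Show the glass painter what to do next: gently push (do not pinch) the orange dimmer knob of the light box all the way to its bright end, marked by the large yellow dot, and then point down at the one corner flower on the glass that is still unpainted, with the fingertips two or three centimetres above its middle, holding still there for two seconds. Then point in the same way at the lid of the blue paint pot, hold still for two seconds, and finish with the arm still pointing there. The paint is wet and the pots are only to be shown: apart from the knob and the light box under it, touch and move nothing.

Things in the scene. Friction and masses are not known exactly. Their poses are not given: they have to be found in the camera images.
- lightbox: dark steel-coloured flat light box, 300 (its x) x 280 (its y) x 18 mm high, fixed to the table and turned up to 0.3 rad; origin at the centre of its underside, on the table. White diffuser on top; along its near (-x) edge the dimmer strip. Its +y axis is the direction in which the dimmer knob slides to brighter.
- dimmer (a joint): travel of the dimmer knob along the light box's +y: 0 = dim end (small grey dot), 0.06 m = bright end stop (large yellow dot just beyond it). Starts between 0 and 0.02. Slides stiffly (about 1.5 N) and stays where it is left.
- dimmer_knob (a point): centre of the top face of the orange dimmer knob, 41 mm above the table. The knob is a block 24 mm (across the slot) x 16 mm (along the slot) x 22 mm tall standing on the light box's top (which is 18 mm above the table); axes as the light box's. Its side is 29 mm from the glass panel's edge, and the light box's top is bare beside it.
- panel: pale glass panel 220 x 220 x 6 mm fixed on the light box, its centre 30 mm towards the light box's +x from the light box's centre; origin at the centre of its underside, 18 mm above the table; top 24 mm above the table. Drawn with black lines, an amber and red rosette in the middle and a flower near each corner. Wet paint.
- bare_flower: the one corner flower that is not painted yet: six round petals with black outlines and the pale colour of the bare glass, 53 mm across, 2 mm thick; origin at its centre, on the glass's top (24 mm above the table), z up. It is in any one of the four corners, 58 mm along both axes from the panel's centre.
- flower_a: corner flower painted blue with a yellow middle, same size and origin as the bare one
- flower_b: corner flower painted blue with a yellow middle, same size and origin as the bare one
- flower_c: corner flower painted blue with a yellow middle, same size and origin as the bare one
- blue_pot: closed paint pot, all blue (lid too) with a narrow white paper label, a cylinder 50 mm across, 62 mm tall with its lid (lid 44 mm across); origin at the centre of its underside, z up; standing on the table
- blue_pot_top (a point): centre of the top of the blue pot's lid, 62 mm above the table
- red_pot: closed paint pot, all red (lid too) with a narrow white paper label, a cylinder 50 mm across, 62 mm tall with its lid (lid 44 mm across); origin at the centre of its underside, z up; standing on the table
- green_pot: closed paint pot, all green (lid too) with a narrow white paper label, a cylinder 50 mm across, 62 mm tall with its lid (lid 44 mm across); origin at the centre of its underside, z up; standing on the table
- yellow_pot: closed paint pot, all yellow (lid too) with a narrow white paper label, a cylinder 50 mm across, 62 mm tall with its lid (lid 44 mm across); origin at the centre of its underside, z up; standing on the table
- amber_bottle: amber glass bottle, 60 mm across, 130 mm tall; origin at the centre of its underside
- dispenser: white squeeze bottle with a red nozzle, 54 mm across, 140 mm tall; origin at the centre of its underside
- tumbler: green glass tumbler, 76 mm across, 100 mm tall; origin at the centre of its underside
- palette: round aluminium palette with six colours, 170 mm across, 12 mm thick; origin at the centre of its underside
- brush: paint brush 180 mm long, lying on the table; origin under its middle, handle to its -x

How it is judged:
On the way, in this order (a step that is already met when the one before it is completed fails the run):
1. the dimmer knob has been pushed to its bright end (value of joint dimmer above 0.052 m), for 0.2 s.
2. the fingers point at the unpainted flower from close above (horizontal distance between the grasp point and bare_flower below 0.03 m and z of the grasp point in the frame of bare_flower between 0.01 and 0.085 m and value of joint dimmer above 0.052 m), for 1 s.
3. the fingers point at the blue pot's lid from close above (horizontal distance between the grasp point and blue_pot_top below 0.03 m and z of the grasp point in the frame of blue_pot_top between 0.01 and 0.085 m and value of joint dimmer above 0.052 m), for 1 s.
At the end, for the whole second after the job is handed in: The dimmer is within 8 mm of its bright end stop, and the gripper still points at the blue pot: the grasp point (some 19 mm behind the fingertips) is within 30 mm of the lid's centre seen from above, and 10 to 85 mm above the lid; every loose thing is at rest within 15 mm of where it started (all of step 3 and distance of each of blue_pot, red_pot, green_pot, yellow_pot, amber_bottle, dispenser, tumbler, palette, brush from where it was at the start of the episode below 0.015 m and linear speed of each of blue_pot, red_pot, green_pot, yellow_pot, amber_bottle, dispenser, tumbler, palette, brush below 0.02 m/s); the robot touches nothing.
It fails at once if the glass panel or a flower is touched (wet paint) (contact force between any of the fingers, the arm and panel above 0.5 N or contact force between any of the fingers, the arm and bare_flower above 0.5 N or contact force between any of the fingers, the arm and flower_a above 0.5 N or contact force between any of the fingers, the arm and flower_b above 0.5 N or contact force between any of the fingers, the arm and flower_c above 0.5 N).
It fails at once if a paint pot is touched, lifted or moved (15 mm) (contact force between any of the fingers, the arm and blue_pot above 0.5 N or distance of any of blue_pot, red_pot, green_pot, yellow_pot from where it was at the start of the episode above 0.015 m or height (world z) of any of blue_pot, red_pot, green_pot, yellow_pot above 0.015 m or contact force between any of the fingers, the arm and red_pot above 0.5 N or contact force between any of the fingers, the arm and green_pot above 0.5 N or contact force between any of the fingers, the arm and yellow_pot above 0.5 N).
It fails at once if the bottle, dispenser, tumbler, palette or brush is touched, or moved (15 mm) (contact force between any of the fingers, the arm and amber_bottle above 0.5 N or distance of any of amber_bottle, dispenser, tumbler, palette, brush from where it was at the start of the episode above 0.015 m or contact force between any of the fingers, the arm and dispenser above 0.5 N or contact force between any of the fingers, the arm and tumbler above 0.5 N or contact force between any of the fingers, the arm and palette above 0.5 N or contact force between any of the fingers, the arm and brush above 0.5 N).
It fails at once if the dimmer knob is pinched or forced (over 30 N) instead of pushed gently (contact force between the fingers and dimmer above 30 N).
It also fails if it takes over 64 s, if anything falls off the work surface, if the arm or the gripper's body presses on something with over 40 N, if the wrist force passes 120 N, or if a joint passes its speed limit or range.

## Working session

There is one attempt and no reset: what is moved stays moved. The work goes in short steps, Python scripts to look and compute and a tool call to move; the robot and the scene stay as the last step left them, time stands still between calls to the robot, and variables do not carry over. Pictures are saved under pics/ and viewed, about 8 in all and at most 12, crops included, and the job is handed in when it is done.

Besides the shell and the picture viewer there is one more tool, called after "Request:" by a JSON object that holds its "fn" and its "kwargs". servo_tool: Moves the arm, as the interface text tells. Its arguments: {"type":"object","properties":{"delta_pos":{"type":"array"},"turn":{"type":"array"},"jaw":{"type":"number"},"force":{"type":"number"}},"required":["delta_pos","turn"]}

```bash
mkdir -p pics; cat > h.py <<'E'
import numpy as np, cv2
from plant import arm, viewer, workorder
def ray(im,u,v,z):
    d=im["R"].T@np.array([(u-im["cx"])/im["fx"],(v-im["cy"])/im["fy"],1]); c=-im["R"].T@im["t"]
    return c+d*(z-c[2])/d[2]
def proj(im,X):
    p=im["R"]@np.array(X)+im["t"]; return im["fx"]*p[0]/p[2]+im["cx"],im["fy"]*p[1]/p[2]+im["cy"]
E
python3 - <<'E'
from h import *
for n in("top","side"):
    im=viewer.get_image(n); cv2.imwrite(f"pics/{n}0.png",im["color"][:,:,::-1]); np.save(f"pics/{n}0.npy",im,allow_pickle=True)
    print(n,-im["R"].T@im["t"],im["R"].round(2).tolist(),im["fx"])
s=arm.sense();print(s,arm.tip_extent)
E
```

```text
top [0.39004993 0.01066814 1.38228877] [[-0.02, -1.0, -0.0], [-1.0, 0.02, -0.08], [0.08, -0.0, -1.0]] 447.53147847371406
side [-0.11554555  0.80459142  1.09894854] [[-0.8, -0.59, -0.01], [-0.42, 0.58, -0.7], [0.42, -0.56, -0.72]] 533.5101367385372
{'t': 0.1, 'joint_positions': array([-1.34279095e+00,  4.86983703e-02,  9.77386453e-02,  1.62199177e+00,
       -2.85748230e-05,  1.44301841e+00]), 'dq': array([ 0.00085583, -0.00153915,  0.00317117,  0.00051848,  0.00209818,
        0.00036281]), 'joint_torque': array([ 2.74920640e-03, -3.39851010e+01,  3.20935678e+01,  1.58163771e-02,
       -1.49618731e-04,  3.96921152e-06]), 'tool_pos': array([ 0.18282403, -0.49194355,  0.40361457]), 'orientation': array([[-5.14978554e-04,  3.48324186e-01, -9.37373989e-01],
       [ 2.09293127e-03, -9.37371685e-01, -3.48324480e-01],
       [-9.99997677e-01, -2.14123897e-03, -2.46292267e-04]]), 'wrist_force': array([-0.1001501 ,  0.56771428,  0.72190019]), 'wrist_torque': array([-0.0310522 ,  0.01907959, -0.00247465]), 'finger_gap': 0.08544128268061636} 0.1734
```

View pics/top0.png

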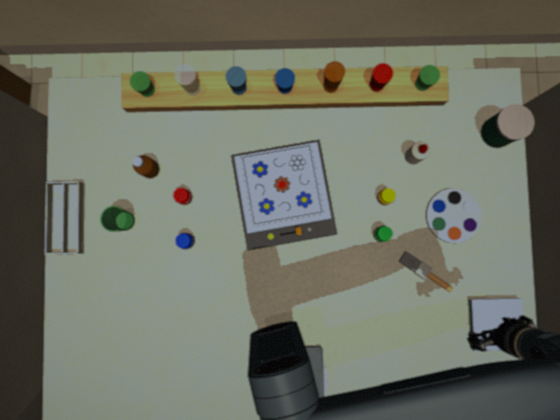

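View pics/side0.png

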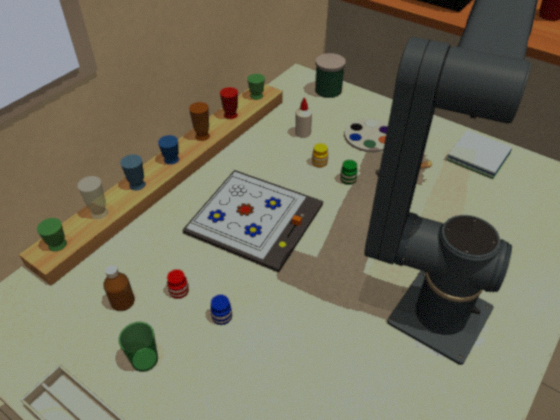

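The top view shows the unpainted flower at (297,162), the far-right corner. The orange knob is at (298,231), with the yellow dot at (270,237) to its left, and the blue pot is at (184,241). The side view agrees: bare flower at (238,190), knob at (297,219), blue pot at (221,309). Next I'll measure these positions.

```bash
python3 - <<'E'
from h import *
T=np.load("pics/top0.npy",allow_pickle=True).item();S=np.load("pics/side0.npy",allow_pickle=True).item()
def blobs(im,lo,hi,box,amin=8):
    x0,y0,x1,y1=box; h=cv2.cvtColor(im["color"],cv2.COLOR_RGB2HSV)[y0:y1,x0:x1]
    m=cv2.inRange(h,lo,hi); n,_,st,c=cv2.connectedComponentsWithStats(m)
    return [(c[i]+[x0,y0],st[i]) for i in range(1,n) if st[i][4]>=amin]
def show(tag,im,lo,hi,box,z,amin=8):
    for c,s in blobs(im,lo,hi,box,amin): print(tag,c.round(1),s[2:],ray(im,*c,z).round(4))
B=((105,100,50),(130,255,255))
show("flT",T,*B,(235,140,335,240),.025); show("flS",S,*B,(190,170,320,260),.025)
show("potT",T,*B,(165,225,205,260),.06); show("potS",S,*B,(200,285,245,330),.04)
O=((5,150,120),(17,255,255))
show("knT",T,*O,(285,222,310,242),.040,4); show("knS",S,*O,(285,205,310,235),.034,4)
Y=((22,120,120),(35,255,255))
show("ydT",T,*Y,(262,230,280,243),.018,3); show("ydS",S,*Y,(272,235,292,252),.018,3)
R=((0,120,70),(6,255,255))
show("roT",T,*R,(265,170,300,200),.024);show("roS",S,*R,(230,195,262,222),.024)
c=T["color"];g=np.hstack([cv2.resize(T["color"][135:250,165:345],None,fx=2.2,fy=2.2,interpolation=2),]);
a=cv2.resize(T["color"][135:255,225:345],(400,400),interpolation=cv2.INTER_CUBIC)
b=cv2.resize(S["color"][165:275,180:330],(545,400),interpolation=cv2.INTER_CUBIC)[:,:400]
cv2.imwrite("pics/crop.png",np.hstack([a,b])[:,:,::-1])
E
```

```text
flT [259.8 168.8] [ 15  16 120] [0.6346 0.082  0.025 ]
flT [303.8 199.4] [ 16  16 122] [ 0.5375 -0.0505  0.025 ]
flT [266.3 205.9] [ 15  15 118] [0.5199 0.064  0.025 ]
flS [272.9 202.9] [16 12 88] [ 0.5394 -0.0492  0.025 ]
flS [216.4 215.7] [ 17  12 100] [0.6367 0.0836 0.025 ]
flS [252.6 229.7] [ 16  14 107] [0.5224 0.0657 0.025 ]
potT [183.9 240.4] [ 17  16 221] [0.4198 0.3076 0.06  ]
potS [220.  305.7] [ 20  22 358] [0.4259 0.3116 0.04  ]
potS [222.5 319.4] [12  4 12] [0.3966 0.337  0.04  ]
knS [296.5 217.8] [ 9  5 32] [ 0.4464 -0.0335  0.034 ]
ydT [270.1 236.1] [ 5  5 22] [0.4281 0.0546 0.018 ]
ydS [282.  243.8] [ 7  5 25] [0.4315 0.0548 0.018 ]
roT [281.6 184. ] [10  9 63] [0.5864 0.0159 0.024 ]
roS [244.6 208.9] [10  7 55] [0.5904 0.016  0.024 ]
```

View pics/crop.png

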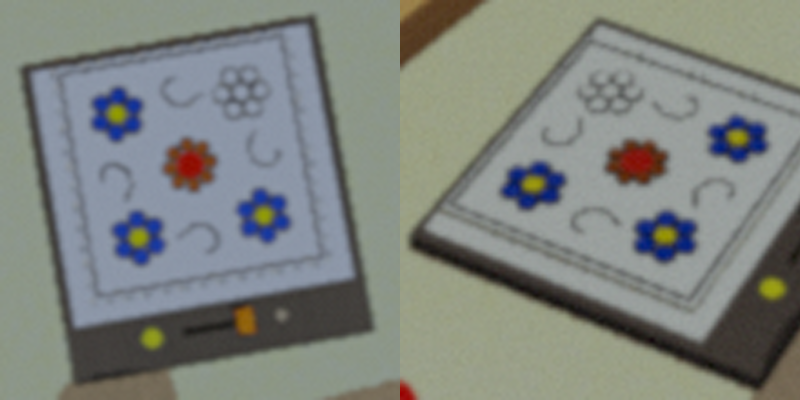

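Request:
{"fn": "servo_tool", "kwargs": {"delta_pos": [[0, 0, 0], [0, 0, 0], [0, 0, 0], [0, 0, 0], [0, 0, 0], [0, 0, 0], [0, 0, 0], [0, 0, 0], [0, 0, 0], [0, 0, 0], [0, 0, 0], [0, 0, 0], [0, 0, 0]], "turn": [[-1, 0, 0], [-1, 0, 0], [-1, 0, 0], [-1, 0, 0], [-1, 0, 0], [-1, 0, 0], [-1, 0, 0], [-1, 0, 0], [-1, 0, 0], [-1, 0, 0], [-1, 0, 0], [-0.4, 0, 0], [0, 0, 0]], "jaw": 0}}

```text
t: 1.18
tool_pos: [0.1824, -0.4903, 0.3938]
orientation: [[-0.005, 0.978, 0.21], [0.021, 0.21, -0.977], [-1.0, -0.0, -0.021]]
wrist_force: [-0.1, 0.1, -0.9]
finger_gap: -0.0001
```

```bash
cat > st.py <<'E'
from h import *
import sys
s=arm.sense();print(round(s["t"],2),s["tool_pos"].round(4),s["orientation"].round(3).tolist(),s["joint_positions"].round(2),s["wrist_force"].round(2),s["finger_gap"].round(4),arm.tip_extent)
if len(sys.argv)>3:
    g=np.array([float(a) for a in sys.argv[1:4]]); print("delta units (tool)",(s["orientation"].T@(g-s["tool_pos"])/.025).round(2))
E
python3 st.py .45 -.088 .404
```

```text
Traceback (most recent call last):
  File "st.py", line 3, in <module>
    s=arm.sense();print(round(s["t"],2),s["tool_pos"].round(4),s["orientation"].round(3).tolist(),s["joint_positions"].round(2),s["wrist_force"].round(2),s["finger_gap"].round(4),arm.tip_extent)
                                                                                                                                                          ^^^^^^^^^^^^^^^^^^^^^
AttributeError: 'float' object has no attribute 'round'
```

```bash
sed -i 's/s\["finger_gap"\].round(4)/s["finger_gap"]/' st.py; python3 st.py .45 -.088 .404
```

```text
1.18 [ 0.1824 -0.4903  0.3938] [[-0.005, 0.978, 0.21], [0.021, 0.21, -0.977], [-1.0, -0.0, -0.021]] [-1.34  0.05  0.08  1.62  0.    0.02] [-0.09  0.11 -0.9 ] -7.739953302764585e-05 0.1734
delta units (tool) [ -0.13  13.85 -13.48]
```

Request:
{"fn": "servo_tool", "kwargs": {"delta_pos": [[-0.04, 0.8, -0.8], [-0.04, 0.8, -0.8], [-0.04, 0.8, -0.8], [-0.04, 0.8, -0.8], [-0.04, 0.8, -0.8], [-0.04, 0.8, -0.8], [-0.04, 0.8, -0.8], [-0.04, 0.8, -0.8], [-0.04, 0.8, -0.8], [-0.04, 0.8, -0.8], [-0.04, 0.8, -0.8], [-0.04, 0.8, -0.8], [-0.04, 0.8, -0.8], [-0.04, 0.8, -0.8], [-0.04, 0.8, -0.8], [-0.04, 0.8, -0.8], [-0.04, 0, 0]], "turn": [[0, -0.17, 0], [0, 0, 0], [0, 0, 0], [0, 0, 0], [0, 0, 0], [0, 0, 0], [0, 0, 0], [0, 0, 0], [0, 0, 0], [0, 0, 0], [0, 0, 0], [0, 0, 0], [0, 0, 0], [0, 0, 0], [0, 0, 0], [0, 0, 0], [0, 0, 0]]}}

```text
t: 2.6
tool_pos: [0.4418, -0.0971, 0.4038]
orientation: [[-0.006, 0.985, 0.175], [0.011, 0.175, -0.985], [-1.0, -0.004, -0.012]]
wrist_force: [-0.7, -0.3, 0.2]
finger_gap: -0.0001
```

```bash
python3 st.py .45 -.088 .26
```

```text
2.6 [ 0.4418 -0.0971  0.4038] [[-0.006, 0.985, 0.175], [0.011, 0.175, -0.985], [-1.0, -0.004, -0.012]] [-0.37 -0.13 -0.08  1.64  0.01  1.03] [-0.73 -0.31  0.24] -0.0001376058660509603 0.1734
delta units (tool) [ 5.75  0.41 -0.23]
```

Request:
{"fn": "servo_tool", "kwargs": {"delta_pos": [[0.8, 0.1, -0.1], [0.8, 0.1, -0.1], [0.8, 0.1, -0.1], [0.8, 0.1, -0.1], [0.8, 0, 0], [0.8, 0, 0], [0.8, 0, 0], [-0.04, 0, 0], [-0.04, 0, 0]], "turn": [[0, -0.1, 0], [0, 0, 0.05], [0, 0, 0], [0, 0, 0], [0, 0, 0], [0, 0, 0], [0, 0, 0], [0, 0, 0], [0, 0, 0]]}}

```text
t: 3.35
tool_pos: [0.4495, -0.0842, 0.2594]
orientation: [[0.0, 0.986, 0.168], [-0.002, 0.168, -0.986], [-1.0, -0.0, 0.002]]
wrist_force: [-0.0, -0.1, 0.2]
finger_gap: -0.0
```

```bash
python3 st.py .45 -.088 .205; python3 - <<'E'
from h import *
S=viewer.get_image("side");T=viewer.get_image("top")
s=arm.sense();R=s["orientation"];tip=s["tool_pos"]+R[:,0]*.1734
out=[]
for im,b in((S,(240,150,340,250)),(T,(250,180,350,280))):
    c=im["color"].copy();u,v=proj(im,tip);print("tip",tip.round(4),u,v)
    a=cv2.resize(c[b[1]:b[3],b[0]:b[2]],(400,400),interpolation=cv2.INTER_CUBIC)
    cv2.circle(a,(int((u-b[0])*4),int((v-b[1])*4)),3,(255,0,255),1)
    out.append(a)
cv2.imwrite("pics/c2.png",np.hstack(out)[:,:,::-1])
E
```

```text
3.35 [ 0.4495 -0.0842  0.2594] [[0.0, 0.986, 0.168], [-0.002, 0.168, -0.986], [-1.0, -0.0, 0.002]] [-0.33 -0.11 -0.35  1.34 -0.    1.07] [-0.03 -0.15  0.23] -3.4152570927017517e-05 0.1734
delta units (tool) [ 2.18 -0.    0.15]
tip [ 0.4501 -0.0847  0.0871] 306.46957309352837 192.89903710924756
tip [ 0.4501 -0.0847  0.0871] 317.2276850707373 226.77365190454591
```

View pics/c2.png

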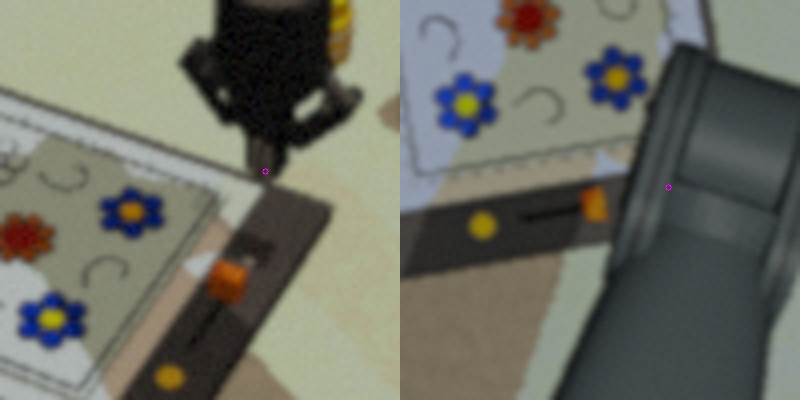

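The side crop shows the shut fingertips behind the dim end of the knob, which is at crop (228,280). The projected tip marker matches the real tip. I'll descend beside the knob.

Request:
{"fn": "servo_tool", "kwargs": {"delta_pos": [[0.7, 0, 0], [0.7, 0, 0], [0.6, 0, 0], [0.05, 0, 0], [-0.03, 0, 0]], "turn": [[0, 0, 0], [0, 0, 0], [0, 0, 0], [0, 0, 0], [0, 0, 0]]}}

```text
t: 3.87
tool_pos: [0.4547, -0.0867, 0.2189]
orientation: [[0.019, 0.986, 0.166], [-0.009, 0.166, -0.986], [-1.0, 0.017, 0.012]]
wrist_force: [0.1, -0.3, 0.4]
finger_gap: -0.0001
```

```bash
python3 st.py .442 -.034 .205
```

```text
3.87 [ 0.4547 -0.0867  0.2189] [[0.019, 0.986, 0.166], [-0.009, 0.166, -0.986], [-1.0, 0.017, 0.012]] [-0.33 -0.08 -0.4   1.23 -0.    1.07] [ 0.08 -0.32  0.41] -0.0001412277847208626 0.1734
delta units (tool) [ 0.53 -0.16 -2.17]
```

Request:
{"fn": "servo_tool", "kwargs": {"delta_pos": [[0.3, -0.2, -0.1], [0.3, 0, 0], [-0.03, 0, 0]], "turn": [[0, 0.1, -0.14], [0, 0, 0], [0, 0, 0]]}}

```text
t: 4.12
tool_pos: [0.4511, -0.0859, 0.2082]
orientation: [[0.005, 0.986, 0.166], [-0.001, 0.166, -0.986], [-1.0, 0.005, 0.002]]
wrist_force: [-0.7, 0.2, 0.0]
finger_gap: 0.0001
```

```bash
python3 st.py .442 -.034 .205
```

```text
4.12 [ 0.4511 -0.0859  0.2082] [[0.005, 0.986, 0.166], [-0.001, 0.166, -0.986], [-1.0, 0.005, 0.002]] [-0.33 -0.08 -0.42  1.22  0.    1.07] [-0.68  0.21  0.02] 0.00013131766727589062 0.1734
delta units (tool) [ 0.12 -0.01 -2.11]
```

Request:
{"fn": "servo_tool", "kwargs": {"delta_pos": [[0.05, 0, -0.15], [0.02, 0, -0.15], [0, 0, -0.15], [0, 0, -0.15], [0, 0, -0.15], [0, 0, -0.15], [-0.02, 0, -0.15], [-0.02, 0, -0.15], [-0.02, 0, -0.15], [-0.02, 0, -0.15]], "turn": [[0, 0, 0], [0, 0, 0], [0, 0, 0], [0, 0, 0], [0, 0, 0], [0, 0, 0], [0, 0, 0], [0, 0, 0], [0, 0, 0], [0, 0, 0]]}}

```text
t: 4.95
tool_pos: [0.445, -0.0455, 0.2102]
orientation: [[0.009, 0.986, 0.165], [-0.003, 0.165, -0.986], [-1.0, 0.008, 0.005]]
wrist_force: [1.0, -2.0, -1.1]
finger_gap: 0.0003
```

```bash
python3 st.py .4325 .028 .205
```

```text
4.95 [ 0.445  -0.0455  0.2102] [[0.009, 0.986, 0.165], [-0.003, 0.165, -0.986], [-1.0, 0.008, 0.005]] [-0.25 -0.11 -0.45  1.23 -0.    1.15] [ 1.01 -2.03 -1.09] 0.0003435218252944475 0.1734
delta units (tool) [ 0.19 -0.01 -2.98]
```

Request:
{"fn": "servo_tool", "kwargs": {"delta_pos": [[0.1, -0.02, -0.15], [0.1, -0.02, -0.15], [0.05, -0.02, -0.15], [0, -0.02, -0.15], [0, 0, -0.15], [0, 0, -0.15], [0, 0, -0.15], [-0.02, 0, -0.15], [-0.02, 0, -0.15], [-0.02, 0, -0.15]], "turn": [[0, 0, -0.06], [0, 0, 0], [0, 0, 0], [0, 0, 0], [0, 0, 0], [0, 0, 0], [0, 0, 0], [0, 0, 0], [0, 0, 0], [0, 0, 0]]}}

```text
t: 5.78
tool_pos: [0.4373, -0.0061, 0.2057]
orientation: [[0.005, 0.986, 0.164], [-0.009, 0.164, -0.986], [-1.0, 0.004, 0.01]]
wrist_force: [0.5, -1.3, -0.3]
finger_gap: -0.0003
```

```bash
python3 st.py .4325 .028 .205
```

```text
5.78 [ 0.4373 -0.0061  0.2057] [[0.005, 0.986, 0.164], [-0.009, 0.164, -0.986], [-1.0, 0.004, 0.01]] [-0.16 -0.13 -0.48  1.22 -0.01  1.24] [ 0.47 -1.33 -0.26] -0.00025279075788603754 0.1734
delta units (tool) [ 0.01  0.03 -1.38]
```

Request:
{"fn": "servo_tool", "kwargs": {"delta_pos": [[0, 0, -0.12], [0, 0, -0.12], [-0.02, 0, -0.12], [0, 0, -0.12], [-0.02, 0, -0.12]], "turn": [[0, 0, 0], [0, 0, 0], [0, 0, 0], [0, 0, 0], [0, 0, 0]]}}

```text
t: 6.2
tool_pos: [0.4351, 0.0075, 0.2063]
orientation: [[0.006, 0.987, 0.162], [-0.024, 0.163, -0.986], [-1.0, 0.002, 0.025]]
wrist_force: [3.3, -11.9, -7.7]
finger_gap: -0.0002
```

```bash
python3 st.py .4325 .028 .205; python3 - <<'E'
from h import *
S=viewer.get_image("side")
cv2.imwrite("pics/c3.png",cv2.resize(S["color"][180:270,230:330],(500,450),interpolation=cv2.INTER_CUBIC)[:,:,::-1])
E
```

```text
6.2 [0.4351 0.0075 0.2063] [[0.006, 0.987, 0.162], [-0.024, 0.163, -0.986], [-1.0, 0.002, 0.025]] [-0.13 -0.14 -0.48  1.22 -0.02  1.28] [  3.26 -11.89  -7.67] -0.00023649833235462315 0.1734
delta units (tool) [ 0.03  0.03 -0.83]
```

View pics/c3.png

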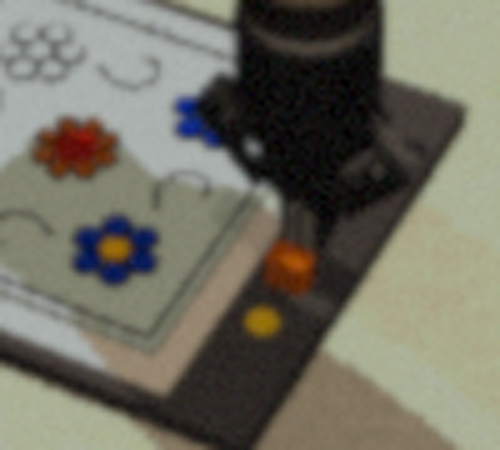

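The wrist force rose to 12 N and the knob stopped, at crop (290,268), right beside the yellow dot. It's at the bright end, so I'll back off and rise.

Request:
{"fn": "servo_tool", "kwargs": {"delta_pos": [[0, 0, 0.2], [0, 0, 0.3], [-0.05, 0, 0.3], [-0.5, 0, 0], [-0.8, 0, 0], [-0.8, 0, 0], [-0.8, 0, 0], [-0.5, 0, 0], [-0.04, 0, 0]], "turn": [[0, 0, 0], [0, 0, 0], [0, 0, 0], [0, 0, 0], [0, 0, 0], [0, 0, 0], [0, 0, 0], [0, 0, 0], [0, 0, 0]]}}

```text
t: 7.0
tool_pos: [0.4354, -0.0122, 0.2947]
orientation: [[-0.006, 0.987, 0.162], [-0.013, 0.162, -0.987], [-1.0, -0.008, 0.012]]
wrist_force: [0.9, -0.0, 1.0]
finger_gap: 0.0001
```

```bash
python3 st.py .653 -.032 .28; python3 - <<'E'
from h import *
S=viewer.get_image("side"); h=cv2.cvtColor(S["color"],cv2.COLOR_RGB2HSV)[200:260,265:315]
m=cv2.inRange(h,(5,150,100),(17,255,255));n,_,st,c=cv2.connectedComponentsWithStats(m)
for i in range(1,n): print(c[i]+[265,200],st[i][4],ray(S,*(c[i]+[265,200]),.034).round(4))
E
```

```text
7.0 [ 0.4354 -0.0122  0.2947] [[-0.006, 0.987, 0.162], [-0.013, 0.162, -0.987], [-1.0, -0.008, 0.012]] [-0.18 -0.18 -0.34  1.42 -0.01  1.23] [ 0.91 -0.03  1.  ] 0.0001091102519778932 0.1734
delta units (tool) [0.54 8.46 2.18]
[287.84444444 230.88888889] 45 [0.4376 0.0197 0.034 ]
```

Request:
{"fn": "servo_tool", "kwargs": {"delta_pos": [[-0.04, 0.8, 0.2], [-0.04, 0.8, 0.2], [-0.04, 0.8, 0.2], [-0.04, 0.8, 0.2], [-0.04, 0.8, 0.2], [-0.04, 0.8, 0.2], [-0.04, 0.8, 0.2], [-0.04, 0.8, 0.2], [-0.04, 0.8, 0.2], [-0.04, 0.8, 0.2], [-0.03, 0, 0]], "turn": [[0, 0.1, 0.06], [0, 0, 0], [0, 0, 0], [0, 0, 0], [0, 0, 0], [0, 0, 0], [0, 0, 0], [0, 0, 0], [0, 0, 0], [0, 0, 0], [0, 0, 0]]}}

```text
t: 7.97
tool_pos: [0.6445, -0.0315, 0.2837]
orientation: [[-0.027, 0.987, 0.16], [0.012, 0.16, -0.987], [-1.0, -0.025, -0.016]]
wrist_force: [-0.6, -0.5, -1.5]
finger_gap: 0.0
```

```bash
python3 st.py .653 -.032 .227
```

```text
7.97 [ 0.6445 -0.0315  0.2837] [[-0.027, 0.987, 0.16], [0.012, 0.16, -0.987], [-1.0, -0.025, -0.016]] [-0.15  0.39  0.25  1.47  0.01  1.26] [-0.59 -0.51 -1.47] 2.6543932279766044e-05 0.1734
delta units (tool) [2.26 0.39 0.11]
```

Request:
{"fn": "servo_tool", "kwargs": {"delta_pos": [[0, 0.3, 0.1], [0.45, 0.05, 0], [0.45, 0, 0], [0.45, 0, 0], [0.35, 0, 0], [-0.03, 0, 0]], "turn": [[0, -0.1, 0.15], [0, 0, 0], [0, 0, 0], [0, 0, 0], [0, 0, 0], [0, 0, 0]]}}

```text
t: 8.47
tool_pos: [0.6507, -0.0327, 0.2313]
orientation: [[-0.016, 0.987, 0.159], [0.005, 0.16, -0.987], [-1.0, -0.015, -0.007]]
wrist_force: [-1.0, -0.0, -0.5]
finger_gap: 0.0001
```

```bash
python3 st.py .653 -.032 .227
```

```text
8.47 [ 0.6507 -0.0327  0.2313] [[-0.016, 0.987, 0.159], [0.005, 0.16, -0.987], [-1.0, -0.015, -0.007]] [-0.15  0.41  0.19  1.36  0.    1.26] [-1.03 -0.04 -0.48] 9.911007739096038e-05 0.1734
delta units (tool) [ 0.17  0.1  -0.01]
```

Request:
{"fn": "servo_tool", "kwargs": {"delta_pos": [[0.1, 0.15, 0], [0.05, 0, 0], [-0.02, 0, 0], [-0.02, 0, 0], [-0.02, 0, 0], [-0.02, 0, 0]], "turn": [[0, -0.06, 0.1], [0, 0, 0], [0, 0, 0], [0, 0, 0], [0, 0, 0], [0, 0, 0]]}}

```text
t: 8.97
tool_pos: [0.6534, -0.0316, 0.2296]
orientation: [[-0.003, 0.987, 0.16], [-0.001, 0.16, -0.987], [-1.0, -0.003, 0.0]]
wrist_force: [0.5, 0.3, -0.0]
finger_gap: 0.0002
```

```bash
python3 st.py .653 -.032 .227; python3 - <<'E'
from h import *
S=viewer.get_image("side"); s=arm.sense(); tip=s["tool_pos"]+s["orientation"][:,0]*.1734; print(tip)
a=cv2.resize(S["color"][130:270,190:330],(560,560),interpolation=cv2.INTER_CUBIC)
for p,c in((tip,(255,0,255)),((.653,-.032,.026),(0,255,0))):
    u,v=proj(S,p); cv2.circle(a,(int((u-190)*4),int((v-130)*4)),4,c,1)
cv2.imwrite("pics/c4.png",a[:,:,::-1])
E
```

```text
8.97 [ 0.6534 -0.0316  0.2296] [[-0.003, 0.987, 0.16], [-0.001, 0.16, -0.987], [-1.0, -0.003, 0.0]] [-0.15  0.41  0.18  1.34 -0.    1.26] [ 0.49  0.26 -0.02] 0.0002317708239683352 0.1734
delta units (tool) [ 0.11 -0.02  0.01]
[ 0.65314998 -0.03178491  0.05654595]
```

View pics/c4.png

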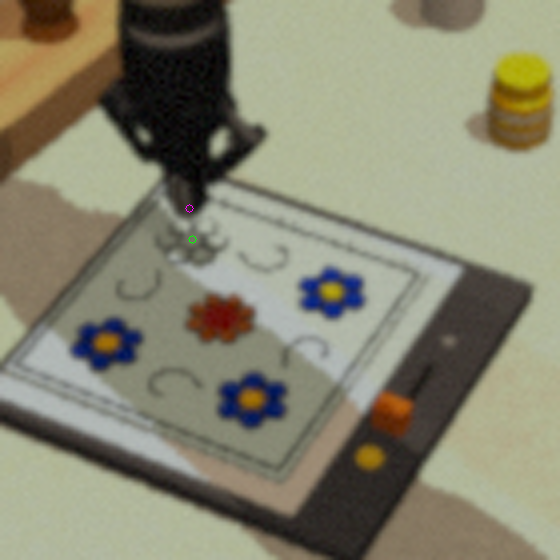

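The tip is above the middle of the bare flower, with the flower's centre at crop (192,240). The knob is at the end of its slot, beside the yellow dot. I'll lower a few mm and hold for over 2 s.

Request:
{"fn": "servo_tool", "kwargs": {"delta_pos": [[0.15, 0, 0], [0.05, 0, 0], [-0.02, 0, 0], [-0.02, 0, 0], [-0.02, 0, 0], [-0.02, 0, 0], [-0.02, 0, 0], [-0.02, 0, 0], [-0.02, 0, 0], [-0.02, 0, 0], [-0.02, 0, 0], [-0.02, 0, 0], [-0.02, 0, 0], [-0.02, 0, 0], [-0.02, 0, 0], [-0.02, 0, 0]], "turn": [[0, 0, 0], [0, 0, 0], [0, 0, 0], [0, 0, 0], [0, 0, 0], [0, 0, 0], [0, 0, 0], [0, 0, 0], [0, 0, 0], [0, 0, 0], [0, 0, 0], [0, 0, 0], [0, 0, 0], [0, 0, 0], [0, 0, 0], [0, 0, 0]]}}

```text
t: 10.35
tool_pos: [0.6541, -0.0318, 0.2335]
orientation: [[0.0, 0.987, 0.16], [-0.001, 0.16, -0.987], [-1.0, 0.0, 0.001]]
wrist_force: [-0.3, -0.6, -0.3]
finger_gap: -0.0
```

Request:
{"fn": "servo_tool", "kwargs": {"delta_pos": [[-0.02, 0, 0], [-0.02, 0, 0], [-0.02, 0, 0], [-0.02, 0, 0], [-0.02, 0, 0], [-0.02, 0, 0], [-0.02, 0, 0], [-0.02, 0, 0], [-0.02, 0, 0], [-0.02, 0, 0], [-0.02, 0, 0], [-0.02, 0, 0], [-0.02, 0, 0], [-0.02, 0, 0], [-0.02, 0, 0], [-0.02, 0, 0]], "turn": [[0, 0, 0], [0, 0, 0], [0, 0, 0], [0, 0, 0], [0, 0, 0], [0, 0, 0], [0, 0, 0], [0, 0, 0], [0, 0, 0], [0, 0, 0], [0, 0, 0], [0, 0, 0], [0, 0, 0], [0, 0, 0], [0, 0, 0], [0, 0, 0]]}}

```text
t: 11.68
tool_pos: [0.6541, -0.0318, 0.2424]
orientation: [[0.0, 0.987, 0.16], [-0.001, 0.16, -0.987], [-1.0, 0.0, 0.001]]
wrist_force: [0.0, -0.1, 0.3]
finger_gap: -0.0003
```

```bash
python3 st.py .42 .31 .33; python3 - <<'E'
from h import *
T=np.load("pics/top0.npy",allow_pickle=True).item();S=np.load("pics/side0.npy",allow_pickle=True).item()
for X in((.42,.308,.062),(.42,.308,0)): print(proj(T,X),proj(S,X))
E
```

```text
11.68 [ 0.6541 -0.0318  0.2424] [[0.0, 0.987, 0.16], [-0.001, 0.16, -0.987], [-1.0, 0.0, 0.001]] [-0.15  0.41  0.2   1.36 -0.    1.26] [ 0.03 -0.06  0.27] -0.00030010473743585363 0.1734
delta units (tool) [ -3.52  -7.06 -14.99]
(np.float64(183.63678828335978), np.float64(240.33751091008648)) (np.float64(222.15783968830067), np.float64(300.50333472084793))
(np.float64(188.16718494039966), np.float64(240.69435270972343)) (np.float64(224.26239434284528), np.float64(315.3006316095058))
```

The compensation was too strong: the tip crept up to 43 mm above the flower. I'll go back down and hold properly with zero shift.

Request:
{"fn": "servo_tool", "kwargs": {"delta_pos": [[0.25, 0, 0], [0.25, 0, 0], [0.2, 0, 0], [0, 0, 0], [0, 0, 0], [0, 0, 0]], "turn": [[0, 0, 0], [0, 0, 0], [0, 0, 0], [0, 0, 0], [0, 0, 0], [0, 0, 0]]}}

```text
t: 12.18
tool_pos: [0.6537, -0.0318, 0.222]
orientation: [[-0.001, 0.987, 0.16], [-0.001, 0.16, -0.987], [-1.0, -0.002, 0.001]]
wrist_force: [-0.0, 0.0, 0.3]
finger_gap: -0.0
```

Request:
{"fn": "servo_tool", "kwargs": {"delta_pos": [[0, 0, 0], [0, 0, 0], [0, 0, 0], [0, 0, 0], [0, 0, 0], [0, 0, 0], [0, 0, 0], [0, 0, 0], [0, 0, 0], [0, 0, 0], [0, 0, 0], [0, 0, 0], [0, 0, 0]], "turn": [[0, 0, 0], [0, 0, 0], [0, 0, 0], [0, 0, 0], [0, 0, 0], [0, 0, 0], [0, 0, 0], [0, 0, 0], [0, 0, 0], [0, 0, 0], [0, 0, 0], [0, 0, 0], [0, 0, 0]]}}

```text
t: 13.27
tool_pos: [0.6542, -0.0318, 0.2231]
orientation: [[0.0, 0.987, 0.16], [-0.001, 0.16, -0.987], [-1.0, 0.0, 0.001]]
wrist_force: [0.0, 0.2, 0.0]
finger_gap: -0.0
```

Request:
{"fn": "servo_tool", "kwargs": {"delta_pos": [[0, 0, 0], [0, 0, 0], [0, 0, 0], [0, 0, 0], [0, 0, 0], [0, 0, 0], [0, 0, 0], [0, 0, 0], [0, 0, 0], [0, 0, 0], [0, 0, 0], [0, 0, 0], [0, 0, 0]], "turn": [[0, 0, 0], [0, 0, 0], [0, 0, 0], [0, 0, 0], [0, 0, 0], [0, 0, 0], [0, 0, 0], [0, 0, 0], [0, 0, 0], [0, 0, 0], [0, 0, 0], [0, 0, 0], [0, 0, 0]]}}

```text
t: 14.35
tool_pos: [0.6541, -0.0318, 0.223]
orientation: [[0.0, 0.987, 0.16], [-0.001, 0.16, -0.987], [-1.0, 0.0, 0.001]]
wrist_force: [0.5, -0.0, 0.3]
finger_gap: 0.0
```

Request:
{"fn": "servo_tool", "kwargs": {"delta_pos": [[-0.6, 0, 0], [-0.9, 0, 0], [-0.9, 0, 0], [-0.9, 0, 0], [-0.9, 0, 0], [-0.6, 0, 0], [0, 0, 0]], "turn": [[0, 0, 0], [0, 0, 0], [0, 0, 0], [0, 0, 0], [0, 0, 0], [0, 0, 0], [0, 0, 0]]}}

```text
t: 14.93
tool_pos: [0.6528, -0.0315, 0.3439]
orientation: [[-0.008, 0.987, 0.16], [0.0, 0.16, -0.987], [-1.0, -0.008, -0.001]]
wrist_force: [1.3, 0.3, 0.3]
finger_gap: -0.0001
```

Request:
{"fn": "servo_tool", "kwargs": {"delta_pos": [[0, -0.45, -0.93], [0, -0.45, -0.93], [0, -0.45, -0.93], [0, -0.45, -0.93], [0, -0.45, -0.93], [0, -0.45, -0.93], [0, -0.45, -0.93], [0, -0.45, -0.93], [0, -0.45, -0.93], [0, -0.45, -0.93], [0, -0.45, -0.93], [0, -0.45, -0.93], [0, -0.45, -0.93], [0, -0.45, -0.93], [0, -0.45, -0.93], [0, 0, 0]], "turn": [[0, 0, 0], [0, 0, 0], [0, 0, 0], [0, 0, 0], [0, 0, 0], [0, 0, 0], [0, 0, 0], [0, 0, 0], [0, 0, 0], [0, 0, 0], [0, 0, 0], [0, 0, 0], [0, 0, 0], [0, 0, 0], [0, 0, 0], [0, 0, 0]]}}

```text
t: 16.27
tool_pos: [0.4193, 0.2967, 0.3277]
orientation: [[-0.021, 0.988, 0.153], [-0.004, 0.153, -0.988], [-1.0, -0.021, 0.001]]
wrist_force: [-0.9, -0.8, -0.7]
finger_gap: -0.0001
```

```bash
python3 st.py .42 .308 .262
```

```text
16.27 [0.4193 0.2967 0.3277] [[-0.021, 0.988, 0.153], [-0.004, 0.153, -0.988], [-1.0, -0.021, 0.001]] [ 0.48  0.03 -0.07  1.49  0.01  1.9 ] [-0.88 -0.82 -0.72] -0.00011540921874806197 0.1734
delta units (tool) [ 2.63  0.15 -0.45]
```

Request:
{"fn": "servo_tool", "kwargs": {"delta_pos": [[0, 0.1, -0.3], [0.4, 0, -0.1], [0.4, 0, 0], [0.4, 0, 0], [0.4, 0, 0], [0, 0, 0], [0, 0, 0]], "turn": [[0, 0, 0.15], [0, 0, 0], [0, 0, 0], [0, 0, 0], [0, 0, 0], [0, 0, 0], [0, 0, 0]]}}

```text
t: 16.85
tool_pos: [0.4205, 0.3055, 0.2784]
orientation: [[-0.006, 0.988, 0.151], [-0.005, 0.151, -0.988], [-1.0, -0.007, 0.005]]
wrist_force: [-0.2, -0.8, 0.6]
finger_gap: -0.0001
```

```bash
python3 st.py .42 .308 .262; python3 - <<'E'
from h import *
S=viewer.get_image("side"); s=arm.sense(); tip=s["tool_pos"]+s["orientation"][:,0]*.1734; print(tip)
a=cv2.resize(S["color"][200:340,150:330],(720,560),interpolation=cv2.INTER_CUBIC)
for p,c in((tip,(255,0,255)),((.42,.308,.062),(0,255,0))):
    u,v=proj(S,p); cv2.circle(a,(int((u-150)*4),int((v-200)*4)),4,c,1)
cv2.imwrite("pics/c5.png",a[:,:,::-1])
E
```

```text
16.85 [0.4205 0.3055 0.2784] [[-0.006, 0.988, 0.151], [-0.005, 0.151, -0.988], [-1.0, -0.007, 0.005]] [ 0.5   0.05 -0.15  1.38 -0.    1.92] [-0.21 -0.79  0.64] -8.70422331934785e-05 0.1734
delta units (tool) [ 0.65  0.   -0.1 ]
[0.41914638 0.3043277  0.10464519]
```

View pics/c5.png

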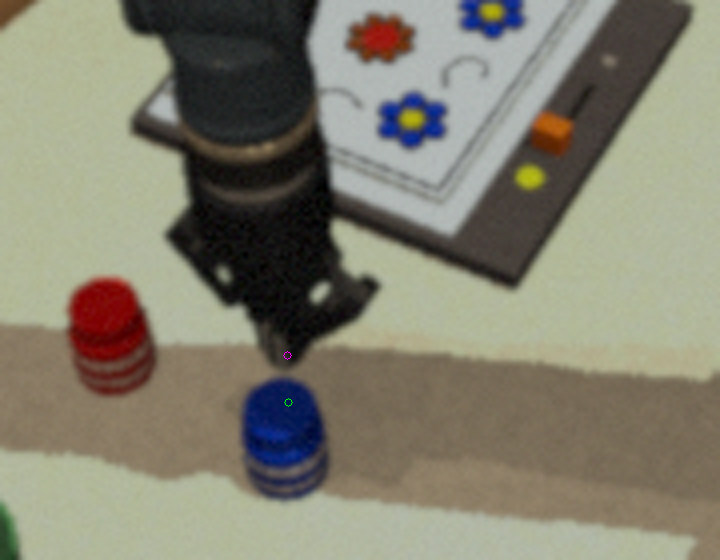

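The shut fingertips, at crop (287,358), are above the blue lid, whose centre is at (284,402). The knob is still at the slot end by the yellow dot. I'll lower about 14 mm and hold.

Request:
{"fn": "servo_tool", "kwargs": {"delta_pos": [[0.2, 0, -0.1], [0.2, 0, 0], [0.05, 0, 0], [0, 0, 0], [0, 0, 0]], "turn": [[0, 0, 0], [0, 0, 0], [0, 0, 0], [0, 0, 0], [0, 0, 0]]}}

```text
t: 17.32
tool_pos: [0.4209, 0.3075, 0.2667]
orientation: [[-0.005, 0.989, 0.15], [-0.005, 0.15, -0.989], [-1.0, -0.006, 0.004]]
wrist_force: [-0.2, 0.1, -0.9]
finger_gap: 0.0001
```

Request:
{"fn": "servo_tool", "kwargs": {"delta_pos": [[0, 0, 0], [0, 0, 0], [0, 0, 0], [0, 0, 0], [0, 0, 0], [0, 0, 0], [0, 0, 0], [0, 0, 0], [0, 0, 0], [0, 0, 0], [0, 0, 0], [0, 0, 0], [0, 0, 0], [0, 0, 0], [0, 0, 0], [0, 0, 0]], "turn": [[0, 0, 0], [0, 0, 0], [0, 0, 0], [0, 0, 0], [0, 0, 0], [0, 0, 0], [0, 0, 0], [0, 0, 0], [0, 0, 0], [0, 0, 0], [0, 0, 0], [0, 0, 0], [0, 0, 0], [0, 0, 0], [0, 0, 0], [0, 0, 0]]}}

```text
t: 18.65
tool_pos: [0.4213, 0.308, 0.2684]
orientation: [[-0.002, 0.989, 0.15], [-0.004, 0.15, -0.989], [-1.0, -0.003, 0.003]]
wrist_force: [1.1, 0.4, -0.4]
finger_gap: -0.0001
```

Request:
{"fn": "servo_tool", "kwargs": {"delta_pos": [[0, 0, 0], [0, 0, 0], [0, 0, 0], [0, 0, 0], [0, 0, 0], [0, 0, 0], [0, 0, 0], [0, 0, 0], [0, 0, 0], [0, 0, 0], [0, 0, 0], [0, 0, 0], [0, 0, 0], [0, 0, 0], [0, 0, 0], [0, 0, 0]], "turn": [[0, 0, 0], [0, 0, 0], [0, 0, 0], [0, 0, 0], [0, 0, 0], [0, 0, 0], [0, 0, 0], [0, 0, 0], [0, 0, 0], [0, 0, 0], [0, 0, 0], [0, 0, 0], [0, 0, 0], [0, 0, 0], [0, 0, 0], [0, 0, 0]]}}

```text
t: 19.98
tool_pos: [0.4213, 0.308, 0.2684]
orientation: [[-0.002, 0.989, 0.15], [-0.004, 0.15, -0.989], [-1.0, -0.003, 0.003]]
wrist_force: [0.1, 0.4, 0.5]
finger_gap: 0.0001
```

The tip is 33 mm above the lid. I'll go 8 mm lower, inside the asked 2–3 cm, and hold again.

Request:
{"fn": "servo_tool", "kwargs": {"delta_pos": [[0.2, 0, 0], [0.2, 0, 0], [0, 0, 0], [0, 0, 0], [0, 0, 0], [0, 0, 0], [0, 0, 0], [0, 0, 0], [0, 0, 0], [0, 0, 0], [0, 0, 0], [0, 0, 0], [0, 0, 0], [0, 0, 0], [0, 0, 0], [0, 0, 0], [0, 0, 0], [0, 0, 0]], "turn": [[0, 0, 0], [0, 0, 0], [0, 0, 0], [0, 0, 0], [0, 0, 0], [0, 0, 0], [0, 0, 0], [0, 0, 0], [0, 0, 0], [0, 0, 0], [0, 0, 0], [0, 0, 0], [0, 0, 0], [0, 0, 0], [0, 0, 0], [0, 0, 0], [0, 0, 0], [0, 0, 0]]}}

```text
t: 21.48
tool_pos: [0.4213, 0.3079, 0.2573]
orientation: [[-0.002, 0.989, 0.15], [-0.004, 0.15, -0.989], [-1.0, -0.003, 0.003]]
wrist_force: [-0.8, -0.5, -0.0]
finger_gap: 0.0002
```

Request:
{"fn": "servo_tool", "kwargs": {"delta_pos": [[0, 0, 0], [0, 0, 0], [0, 0, 0], [0, 0, 0], [0, 0, 0], [0, 0, 0], [0, 0, 0], [0, 0, 0], [0, 0, 0], [0, 0, 0], [0, 0, 0], [0, 0, 0]], "turn": [[0, 0, 0], [0, 0, 0], [0, 0, 0], [0, 0, 0], [0, 0, 0], [0, 0, 0], [0, 0, 0], [0, 0, 0], [0, 0, 0], [0, 0, 0], [0, 0, 0], [0, 0, 0]]}}

```text
t: 22.48
tool_pos: [0.4213, 0.3079, 0.2573]
orientation: [[-0.002, 0.989, 0.15], [-0.004, 0.15, -0.989], [-1.0, -0.003, 0.003]]
wrist_force: [-0.6, -0.1, -0.4]
finger_gap: 0.0002
```

```bash
python3 st.py .42 .308 .262; python3 -c "
from h import *
print(workorder.sign_off())"
```

```text
22.48 [0.4213 0.3079 0.2573] [[-0.002, 0.989, 0.15], [-0.004, 0.15, -0.989], [-1.0, -0.003, 0.003]] [ 0.5   0.06 -0.18  1.33 -0.    1.92] [-0.6  -0.09 -0.44] 0.00020717946460291318 0.1734
delta units (tool) [-0.19 -0.05 -0.01]
the job is handed in; nothing more can be done
None
```

I pushed the dimmer to its bright end, pointed at the unpainted flower, then at the blue pot's lid. I handed the job in at 22.5 s with the arm still pointing at the lid.

- **Dimmer:** I pushed the knob with shut fingers until it stopped at about 12 N (limit 30 N). Finger contact puts its travel at about 56 mm. One camera estimate gave about 54 mm, which is rougher because the colour mask was partial. Later pictures show it at the slot end beside the yellow dot.
- **Flower:** The first hold crept upward to about 43 mm because I over-corrected for sag. I lowered again and held still for over 2 s with the fingertips about 24 mm above its middle.
- **Blue pot:** I first held at about 33 mm above the lid, then lowered to about 22 mm and held still for over 2 s. The fingertips are within about 2 mm of the lid's measured centre.
- **Last checks:** The wrist force was under 1 N, so nothing is being touched. I saw no sign of touching anything but the knob. I did not measure the loose objects again after the moves.

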